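# Fit a dog-coupling flange over the guide rod of an assembly stand

### The arm

A 6-joint arm with a two-finger parallel gripper is mounted at the origin on a cart in front of the work surface, level with it; the furniture and walls round the work are solid. World frame = base frame: x ahead of the robot, y to its left, z up, the work surface at z = 0. Lengths are in mm, angles in rad, forces in N, time in s.
With the tool pointing down it reaches from about 375 to 750 mm from the base axis. Payload 9 kg.
Tool frame: the origin (TCP) lies on the front face of the gripper's body, between the roots of the fingers; the fingertips stand 73 mm ahead of it and the grasp point (between the pads) lies bot.hold_point_z ahead of it (bot.hold_point_z is the distance from the TCP to the grasp point, in mm); z points along the fingers, y is the direction in which the jaws open and shut (so a half turn about z gives the same grasp; the last joint's range is limited). The gripper opens to 85 mm and grips with 20 to 120 N. Pads are 22 mm wide; open, the fingers measure 114 mm over their backs; the gripper's body (76 mm by 85 mm) begins 54 mm behind the grasp point. The pads swing forward as they close: fully open they stand 13 mm farther back than shut.
Start: joints at [0.923, 0.104, 0.097, 1.564, 0, 1.353], TCP at [250.017, 545.454, 303.931] pointing down, gripper open.
Joint ranges: [-2.99, 2.99], [-0.84, 1.86], [-1.1, 1.16], [-1.84, 2.11], [-1.51, 1.56], [-3.14, 3.14]. Speed limits (rad/s): [2.22, 2.22, 2.57, 3.14, 3.14, 3.14].

### API

Orientations are given as a unit quaternion [w, x, y, z].
In Python, from plant import bot gives the robot as it stands. Calls block until the motion is done:
- bot.goto(position, orientation): joint-space move of the TCP to a pose.
- bot.move_straight(position, v=150, ori=None, f_stop=None): straight line of the TCP; ori=None keeps the orientation; v is the mean speed in mm/s. With f_stop (N) it stops when the force on the tool has changed by that much, and returns True; else False.
- bot.move_joints(angles): joint-space move.
- bot.move_gripper(opening, force=None): opening from 0.0 (shut) to 1.0 (fully open); force is the grip in N (None keeps the last); returns when the fingers have stopped.
- bot.hold(seconds).
- bot.ik(position, orientation): joint angles nearest the present ones, or None.
- bot.read_camera(name): name is "scene" or "top" or "wrist"; returns a dict with "img" (384x512x3 uint8, red, green, blue), "mtx" (3x3 intrinsics, pixels), "cam_to_world" (4x4, takes a point from camera to world coordinates); the wrist camera has in their place "mount" (4x4, takes a point from camera to tool coordinates, whose origin is the TCP and whose axes are the flange's). Camera axes: x right, y up, looking along -z (the intrinsics and any distortion apply to the point x, -y, -z); pixel columns grow to the right and rows downward; lengths in mm; the calibration is good to about 2 mm. The wrist camera is an equidistant fisheye: a pixel r from the principal point sees the ray r / f radians off the axis. A picture is of the moment at which its call begins: read the wrist's pose just before it. There is no depth.
A pose or a line that the arm cannot do raises bot.IKError and nothing moves.
- bot.finish_job(): hands the job in, once; it reports no verdict.
Readings, each from a call of its own:
- bot.get_clock(): time.
- bot.get_q(): joint angles.
- bot.get_qvel(): joint speeds.
- bot.get_tau(): joint torques, N m.
- bot.get_ee_pos(): TCP position.
- bot.get_orientation(): TCP orientation.
- bot.get_contact_force(): force on the tool from outside, world axes, zero at the start.
- bot.get_ft_torque(): the same for the moment, N m.
- bot.get_width(): opening from 0.0 (shut) to 1.0 (fully open).
Only numpy, scipy, OpenCV 4.12 (cv2) and the standard library are available. Lean on these libraries where they do the work, as an engineer would, in place of code of your own. Each camera call takes 0.05 s, during which the arm holds its last target.

### The job

Take the blue coupling flange by its hexagon neck, lower it squarely over the tall rod of the assembly stand without dropping it, and turn it under light pressure until its dogs fall into the slots of the toothed ring and it sits fully home; then let go. Never force it down, and leave the other parts and tools where they lie.

Things in the scene. Friction and masses are not known exactly. Their poses are not given: they have to be found in the camera images.
- flange_centre (a point): Loose blue coupling flange, 68 mm tall, 0.15 to 0.27 kg: this point is on its bore axis, 34 mm above its feet. z: up the bore. Three dogs are its feet, hidden under the disc: 6 mm tall, 8 mm wide, at radius 28 to 40 mm, at 0, 120, 240 degrees from x. Disc 88 mm across, 6 to 18 mm above the feet; 18.5 mm brass-lined bore right through.
- flange_neck (a point): Middle of the flange's upright steel hexagon neck, 43 mm above the feet: the place to grip. The neck is 32 mm across flats and reaches from 18 to 68 mm above the feet. Axes as flange_centre: its flats face 0, 60, 120, 180, 240 and 300 degrees from x.
- stand: Assembly stand fixed to the table, origin at the centre of its underside, z up along its rod. Grey foot 116 mm across, 16 mm high; dark hub 86 mm across up to 32 mm; on it a steel toothed ring up to 40 mm. With the dogs standing on the teeth, flange_centre is 74 mm above this origin; home, with the disc resting on the teeth, 68 mm. The flange must never press on the stand with over 45 N.
- ring_top (a point): Centre of the toothed ring's top, 40 mm up. Six radial slots, 12 mm wide, 8 mm deep, 60 degrees apart, at an angle that changes each time and is NOT measured (axes here are the stand's): see them from above or feel. It cannot be turned, but floats on a spring: gives under 7 N, hard stop 2.5 mm down at 20 N. A turn of up to 60 degrees lets the dogs fall in, play 3 degrees either way.
- rod_tip (a point): Top of the stand's vertical steel rod, 128 mm above the table. The rod is 16 mm in diameter (1.25 mm clearance all round in the flange's bore), tapered to 6 mm over its top 12 mm; when the flange is home the rod stands 26 mm out of the neck.
- gear_1: Bystander: grey toothed gear 64 mm across, 22 mm high, loose; origin at the centre of its underside.
- injector_2: Bystander: brass-coloured fuel injector, 62x123x23 mm, lying loose; origin under its centre.
- piston_1: Bystander: grey piston 66 mm across, 58 mm high, loose; origin at the centre of its underside.
- screwdriver_1: Bystander: yellow-handled screwdriver, 211 mm long, lying loose; origin under its centre.
- grease_tin_1: Bystander: round yellow and black tin, 68 mm across, 60 mm high, loose; origin at the centre of its underside.
There are look-alikes about, which are no part of the job. Of the things that look like the part that bears flange_centre, the largest one is meant. There is more than one size of the stand; the job needs the smaller.

How it is judged:
By the outcome, as a careful person would: the job done as asked, in the order asked, and still so for the second after the job is handed in, with the robot touching nothing.
It also fails if it takes over 61 s, if anything falls off the work surface, if the arm or the gripper's body presses on something with over 40 N, if the wrist force passes 120 N, or if a joint passes its speed limit or range.

## Working session

There is one attempt and no reset: what is moved stays moved. The work goes in short steps, each a Python script; the robot and the scene stay as the last script left them, time stands still between calls to the robot, and variables do not carry over. Pictures are saved under pics/ and viewed, and the job is handed in when it is done.

```bash
ls; mkdir -p pics; python3 - <<'E'
from plant import bot
import cv2,numpy as np
print(bot.get_clock(),bot.hold_point_z,bot.get_orientation(),bot.get_ee_pos())
for n in ["scene","top","wrist"]:
    c=bot.read_camera(n); cv2.imwrite(f"pics/{n}0.png",c["img"][:,:,::-1])
    np.savez(f"{n}0.npz",**c); print(n,[k for k in c],c["mtx"].tolist(),np.round(c.get("cam_to_world",c.get("mount")),3).tolist(), {k:v for k,v in c.items() if k not in("img","mtx","cam_to_world","mount")})
E
```

```text
pics
0.0 53.900000000000006 [-2.67972188e-04  2.13252333e-01  9.76996941e-01 -5.90541563e-04] [249.84363198 545.2540176  303.13336253]
scene ['img', 'mtx', 'cam_to_world'] [[491.86535548813873, 0.0, 260.51092282707776], [0.0, 491.86535548813873, 196.07092318230576], [0.0, 0.0, 1.0]] [[0.328, -0.735, 0.593, 1330.84], [0.945, 0.26, -0.2, -239.126], [-0.007, 0.626, 0.78, 1206.206], [0.0, 0.0, 0.0, 1.0]] {}
top ['img', 'mtx', 'cam_to_world'] [[456.45464515847704, 0.0, 251.55942765186697], [0.0, 456.45464515847704, 196.32572323093595], [0.0, 0.0, 1.0]] [[-0.001, 0.993, -0.116, 319.624], [-1.0, -0.002, -0.005, 76.091], [-0.005, 0.116, 0.993, 1672.08], [0.0, 0.0, 0.0, 1.0]] {}
wrist ['img', 'mtx', 'mount'] [[297.3186396354542, 0.0, 259.2437543150913], [0.0, 297.3186396354542, 185.29528103013195], [0.0, 0.0, 1.0]] [[0.0, 0.953, 0.303, 76.718], [1.0, -0.0, -0.001, -0.01], [-0.001, 0.303, -0.953, -70.8], [0.0, 0.0, 0.0, 1.0]] {}
```

View pics/scene0.png

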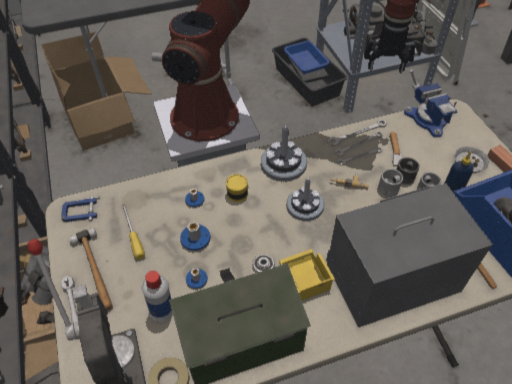

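View pics/top0.png

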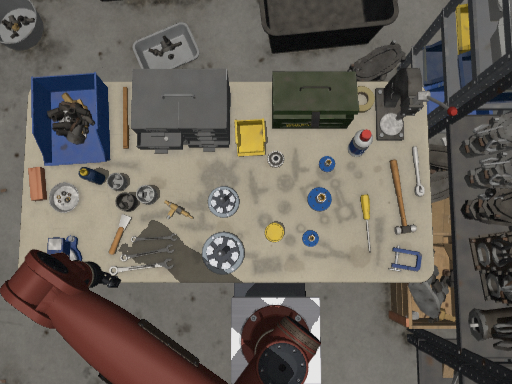

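View pics/wrist0.png

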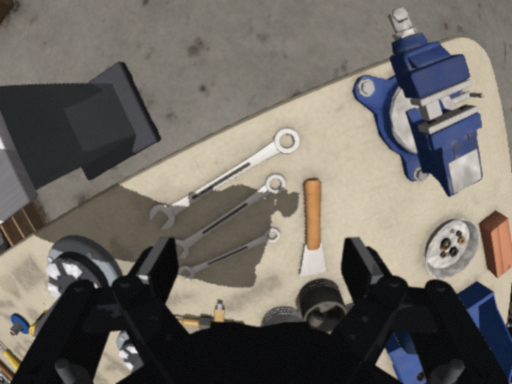

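Top view: the flanges are at (319,198), the largest, and (327,164) and (311,238), both smaller. The stands are at (223,202), the smaller, and (223,252), the larger. The task fits (319,198) and (223,202), so I'll confirm both in enlarged crops and measure them.

```bash
cat > h.py <<'E'
import numpy as np,cv2
from scipy.spatial.transform import Rotation as R
def ray(c,uv,T=None,fish=False):
    m=c["mtx"];x=(uv[0]-m[0,2])/m[0,0];y=(uv[1]-m[1,2])/m[1,1]
    if fish:
        r=np.hypot(x,y);s=np.sin(r)/max(r,1e-9);d=np.array([x*s,-y*s,-np.cos(r)])
    else: d=np.array([x,-y,-1.])
    T=c["cam_to_world"] if T is None else T
    return T[:3,3],T[:3,:3]@d
def plane(c,uv,z,T=None,fish=False):
    o,d=ray(c,uv,T,fish);return o+d*(z-o[2])/d[2]
def project(c,P,T=None,fish=False):
    T=c["cam_to_world"] if T is None else T
    p=np.linalg.inv(T)@np.r_[P,1];v=np.array([p[0],-p[1],-p[2]])
    if fish:
        rr=np.hypot(v[0],v[1]);a=np.arctan2(rr,v[2]);q=v[:2]/max(rr,1e-9)*a
    else:q=v[:2]/v[2]
    return q*c["mtx"][0,0]+c["mtx"][:2,2]
def quat(yaw): # tool down, tool y axis at world angle yaw
    y=np.array([np.cos(yaw),np.sin(yaw),0]);z=np.array([0,0,-1.]);x=np.cross(y,z)
    q=R.from_matrix(np.c_[x,y,z]).as_quat();return np.r_[q[3],q[:3]]
def toolT(p,q):
    T=np.eye(4);T[:3,:3]=R.from_quat([q[1],q[2],q[3],q[0]]).as_matrix();T[:3,3]=p;return T
E
python3 - <<'E'
from h import *
t=dict(np.load("top0.npz"));s=dict(np.load("scene0.npz"))
for n,c in(("top",t),("scene",s)):
    hsv=cv2.cvtColor(c["img"],cv2.COLOR_RGB2HSV)
    m=cv2.inRange(hsv,(100,130,60),(125,255,255))
    k,l,st,ce=cv2.connectedComponentsWithStats(m)
    for i in range(1,k):
        if st[i,4]>40:
            x,y,w,h=st[i,:4];cc=(x+(w-1)/2,y+(h-1)/2)
            print(n,cc,st[i].tolist(),np.round(plane(c,cc,18)))
for n,c,uv in(("top",t,(319,198)),("top",t,(223,202)),("top",t,(223,252)),("scene",s,(305,202)),("scene",s,(195,237))):
    print(n,uv,np.round(plane(c,uv,18)),np.round(plane(c,uv,0)))
a=cv2.resize(t["img"][140:280,190:350],None,fx=5,fy=4.2857,interpolation=cv2.INTER_CUBIC)
a=cv2.resize(t["img"][145:275,190:350],(800,600)[:1]+(650,))[:600]
cv2.imwrite("pics/crop_top.png",a[:,:,::-1])
b=cv2.resize(s["img"][130:300,160:345],None,fx=3.5,fy=3.5,interpolation=cv2.INTER_CUBIC)[:600]
cv2.imwrite("pics/crop_scene.png",b[:,:,::-1])
E
```

```text
top (np.float64(70.5), np.float64(118.0)) [32, 73, 78, 91, 3045] [809. 759.  18.]
top (np.float64(433.5), np.float64(86.5)) [424, 81, 20, 12, 126] [ 927. -598.   18.]
top (np.float64(482.0), np.float64(112.0)) [473, 111, 19, 3, 47] [ 828. -774.   18.]
top (np.float64(326.5), np.float64(163.5)) [319, 156, 16, 16, 131] [ 634. -192.   18.]
top (np.float64(319.0), np.float64(199.0)) [308, 188, 23, 23, 313] [ 503. -162.   18.]
top (np.float64(310.5), np.float64(238.0)) [303, 231, 16, 15, 146] [ 362. -129.   18.]
top (np.float64(75.0), np.float64(252.0)) [70, 244, 11, 17, 43] [313. 720.  18.]
scene (np.float64(306.5), np.float64(52.5)) [287, 42, 40, 22, 313] [-214.  485.   18.]
scene (np.float64(483.0), np.float64(224.5)) [455, 174, 57, 102, 2246] [747. 649.  18.]
scene (np.float64(194.5), np.float64(198.5)) [186, 192, 18, 14, 130] [ 368. -130.   18.]
scene (np.float64(195.0), np.float64(237.5)) [181, 226, 29, 24, 353] [ 509. -164.   18.]
scene (np.float64(196.0), np.float64(278.5)) [186, 270, 21, 18, 185] [ 641. -195.   18.]
top (319, 198) [ 507. -162.   18.] [ 509. -165.    0.]
top (223, 202) [493. 188.  18.] [495. 189.   0.]
top (223, 252) [312. 187.  18.] [312. 188.   0.]
scene (305, 202) [494. 187.  18.] [482. 193.   0.]
scene (195, 237) [ 508. -164.   18.] [ 495. -163.    0.]
```

View pics/crop_top.png

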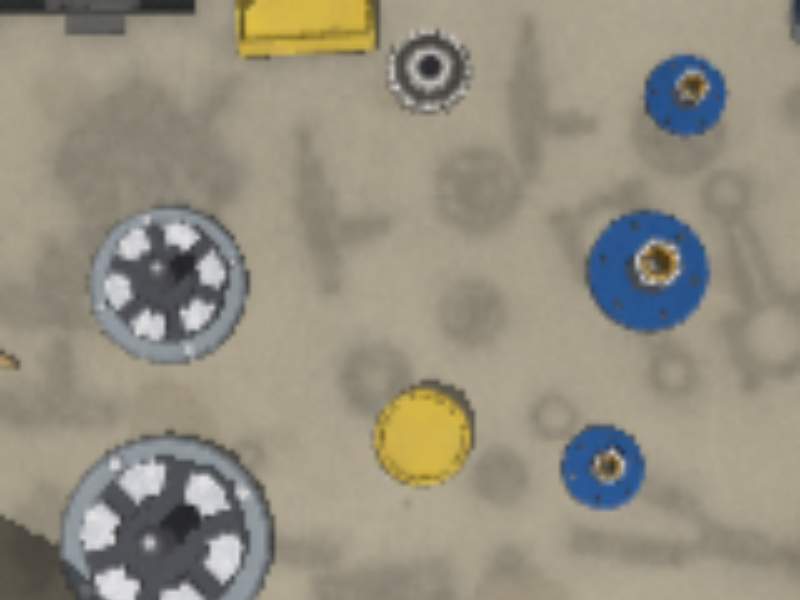

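View pics/crop_scene.png

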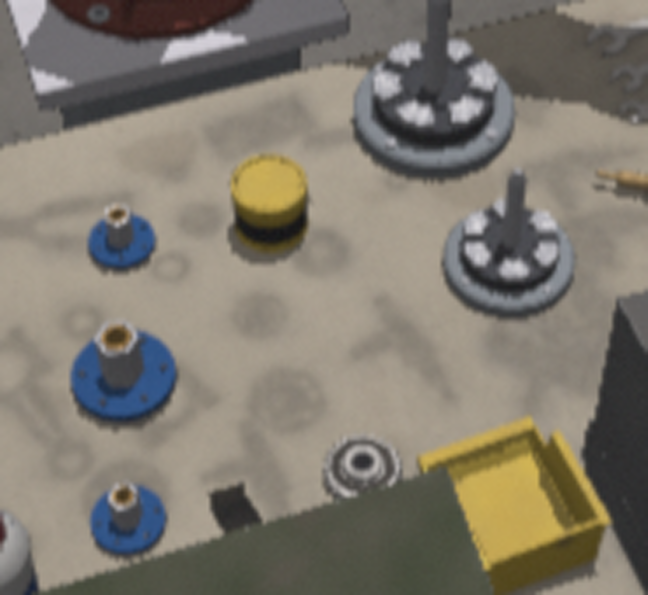

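The enlarged crops confirm both choices. The middle blue flange (top 319,198) has the largest disc, about 88 mm. The stand at (223,202) is clearly the smaller one, at about (495,188). Next I'll look from the wrist over each.

```bash
python3 - <<'E'
from plant import bot
from h import *
for p in ([495,188,200],[506,-162,120]):
    for d in range(-180,180,30):
        q=bot.ik(p,quat(np.radians(d)));print(p,d,None if q is None else np.round(q,2).tolist())
d=0.;tx=np.array([0,1.]) # yaw 0 -> tool x = +y
def look(c,z,off,yaw,name):
    tx=np.array([-np.sin(yaw),np.cos(yaw)])
    p=[*(np.array(c)-off*tx),z]
    bot.goto(p,quat(yaw));bot.hold(.3)
    P,Q=bot.get_ee_pos(),bot.get_orientation()
    w=bot.read_camera("wrist");T=toolT(P,Q)@w["mount"]
    np.savez(name+".npz",T=T,**w);cv2.imwrite(f"pics/{name}.png",w["img"][:,:,::-1]);print(bot.get_clock(),P,Q)
    for z in(0,40,128): print(project(w,[*c,z],T,True))
yaw=np.radians(-90)
look((495,188),260,90,yaw,"w_stand")
E
```

```text
[495, 188, 200] -180 [0.12, -0.11, -0.3, 1.38, 0.0, -1.46]
[495, 188, 200] -150 [0.12, -0.11, -0.3, 1.38, 0.0, -1.98]
[495, 188, 200] -120 [0.12, -0.11, -0.3, 1.38, 0.0, -2.5]
[495, 188, 200] -90 [0.12, -0.11, -0.3, 1.38, 0.0, -3.03]
[495, 188, 200] -60 [0.12, -0.11, -0.3, 1.38, 0.0, 2.73]
[495, 188, 200] -30 [0.12, -0.11, -0.3, 1.38, 0.0, 2.21]
[495, 188, 200] 0 [0.12, -0.11, -0.3, 1.38, 0.0, 1.69]
[495, 188, 200] 30 [0.12, -0.11, -0.3, 1.38, 0.0, 1.16]
[495, 188, 200] 60 [0.12, -0.11, -0.3, 1.38, 0.0, 0.64]
[495, 188, 200] 90 [0.12, -0.11, -0.3, 1.38, 0.0, 0.12]
[495, 188, 200] 120 [0.12, -0.11, -0.3, 1.38, 0.0, -0.41]
[495, 188, 200] 150 [0.12, -0.11, -0.3, 1.38, 0.0, -0.93]
[506, -162, 120] -180 [-0.56, -0.05, -0.4, 1.23, 0.0, -2.13]
[506, -162, 120] -150 [-0.56, -0.05, -0.4, 1.23, 0.0, -2.65]
[506, -162, 120] -120 [-0.56, -0.05, -0.4, 1.23, 0.0, 3.11]
[506, -162, 120] -90 [-0.56, -0.05, -0.4, 1.23, 0.0, 2.59]
[506, -162, 120] -60 [-0.56, -0.05, -0.4, 1.23, 0.0, 2.06]
[506, -162, 120] -30 [-0.56, -0.05, -0.4, 1.23, 0.0, 1.54]
[506, -162, 120] 0 [-0.56, -0.05, -0.4, 1.23, 0.0, 1.01]
[506, -162, 120] 30 [-0.56, -0.05, -0.4, 1.23, 0.0, 0.49]
[506, -162, 120] 60 [-0.56, -0.05, -0.4, 1.23, 0.0, -0.03]
[506, -162, 120] 90 [-0.56, -0.05, -0.4, 1.23, 0.0, -0.56]
[506, -162, 120] 120 [-0.56, -0.05, -0.4, 1.23, 0.0, -1.08]
[506, -162, 120] 150 [-0.56, -0.05, -0.4, 1.23, 0.0, -1.6]
4.1167 [404.99811957 188.048022   259.9943455 ] [-3.42020219e-06  1.00000000e+00  2.19436769e-05 -6.76059967e-06]
[259.30863995  83.44411355]
[259.27929405  81.96346294]
[259.17380679  76.65552305]
```

View pics/w_stand.png

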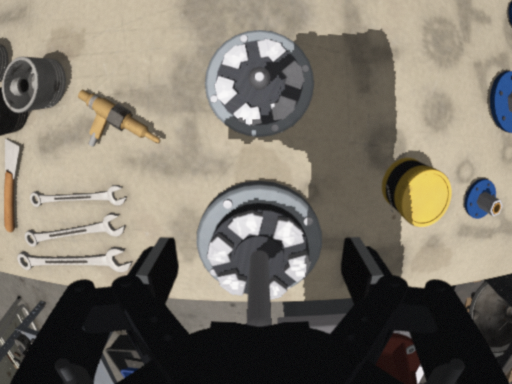

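The wrist view shows the small stand at (259,82), with the rod tip at about (259,76) and six bright teeth. The larger stand is at (260,245). I'll measure the rod tip, the ring centre and the slot angle.

```bash
python3 - <<'E'
from h import *
w=dict(np.load("w_stand.npz"));T=w["T"];im=w["img"]
c0=np.array([495,188.])
# rectify plane z=40, 0.25mm/px  (up=+x world, left=+y)
def rect(z,c,half=65,s=.25):
    n=int(2*half/s);mx=np.zeros((n,n),np.float32);my=mx.copy()
    for i in range(n):
        for j in range(n):
            mx[i,j],my[i,j]=project(w,[c[0]+half-i*s,c[1]+half-j*s,z],T,True)
    return cv2.remap(im,mx,my,cv2.INTER_CUBIC)
r=rect(40,c0);cv2.imwrite("pics/rect40.png",r[:,:,::-1])
g=cv2.cvtColor(rect(16,c0),cv2.COLOR_RGB2BGR);cv2.imwrite("pics/rect16.png",g)
crop=cv2.resize(im[20:150,190:330],None,fx=4.5,fy=4.5,interpolation=cv2.INTER_CUBIC);cv2.imwrite("pics/crop_ws.png",crop[:,:,::-1])
a=np.hstack([cv2.resize(r,(400,400)),cv2.resize(g[:,:,::-1],(400,400))]);cv2.imwrite("pics/rects.png",a[:,:,::-1])
E
```

```text
(no output)
```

View pics/rects.png

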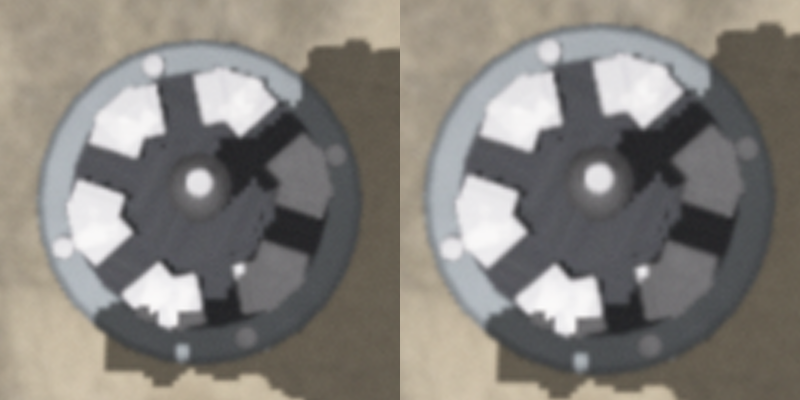

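View pics/crop_ws.png

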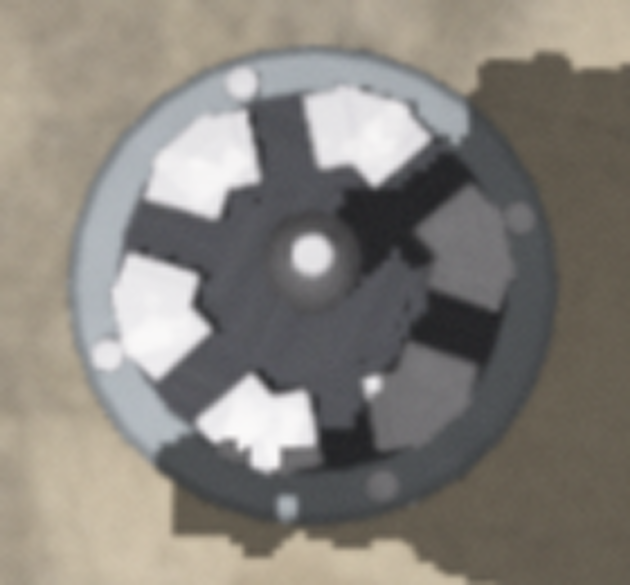

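```bash
python3 - <<'E'
from plant import bot
from h import *
w=dict(np.load("w_stand.npz"));T=w["T"];im=cv2.cvtColor(w["img"],cv2.COLOR_RGB2GRAY).astype(float)
c=(495.2,188.0)
# profile over angle
A=np.arange(0,360,.5);pr=[]
for a in A:
    v=[]
    for r in (31,33,35,37):
        u=project(w,[c[0]+r*np.cos(np.radians(a)),c[1]+r*np.sin(np.radians(a)),40],T,True)
        v.append(cv2.getRectSubPix(im.astype(np.float32),(1,1),(float(u[0]),float(u[1])))[0,0])
    pr.append(np.mean(v))
pr=np.array(pr)
dk=pr<np.where((A>200)&(A<350),65,160)
# runs
ch=np.flatnonzero(np.diff(dk.astype(int)));print([(float(A[i]),bool(dk[i+1])) for i in ch])
print(np.round(pr[::6]).tolist())
yaw=np.radians(90);f=(506,-162)
bot.goto([f[0]+90,f[1],260],quat(yaw));bot.hold(.3)
P,Q=bot.get_ee_pos(),bot.get_orientation()
w=bot.read_camera("wrist");T=toolT(P,Q)@w["mount"]
np.savez("w_fl.npz",T=T,**w);print(bot.get_clock(),P)
print(project(w,[*f,18],T,True),project(w,[*f,68],T,True))
cv2.imwrite("pics/w_fl.png",w["img"][:,:,::-1])
u=project(w,[*f,18],T,True).astype(int);x0=max(u[0]-60,0);y0=max(u[1]-60,0);print(x0,y0)
cv2.imwrite("pics/w_fl_crop.png",cv2.resize(w["img"][y0:y0+120,x0:x0+120,::-1],None,fx=5,fy=5,interpolation=cv2.INTER_CUBIC))
E
```

```text
[(1.5, True), (22.5, False), (61.0, True), (82.0, False), (120.5, True), (141.0, False), (179.5, True), (201.0, False), (242.0, True), (261.5, False), (302.5, True), (317.0, False)]
[207.0, 121.0, 83.0, 82.0, 82.0, 82.0, 80.0, 88.0, 195.0, 227.0, 236.0, 238.0, 236.0, 237.0, 241.0, 244.0, 243.0, 242.0, 238.0, 232.0, 199.0, 107.0, 85.0, 87.0, 86.0, 85.0, 80.0, 114.0, 211.0, 229.0, 232.0, 234.0, 237.0, 236.0, 238.0, 243.0, 246.0, 246.0, 240.0, 233.0, 192.0, 102.0, 89.0, 89.0, 89.0, 89.0, 91.0, 146.0, 223.0, 237.0, 245.0, 246.0, 246.0, 245.0, 242.0, 242.0, 240.0, 226.0, 217.0, 206.0, 158.0, 62.0, 52.0, 53.0, 55.0, 52.0, 42.0, 65.0, 102.0, 110.0, 112.0, 113.0, 114.0, 115.0, 115.0, 115.0, 117.0, 119.0, 118.0, 116.0, 100.0, 54.0, 39.0, 38.0, 39.0, 39.0, 38.0, 53.0, 100.0, 113.0, 116.0, 117.0, 116.0, 116.0, 116.0, 117.0, 118.0, 119.0, 118.0, 115.0, 104.0, 59.0, 38.0, 38.0, 39.0, 44.0, 70.0, 98.0, 195.0, 226.0, 234.0, 238.0, 240.0, 242.0, 236.0, 229.0, 227.0, 228.0, 229.0, 228.0]
6.625 [ 596.03430862 -161.74695365  260.09000452]
[259.07376412  81.03462617] [259.09075614  78.64640771]
199 21
```

View pics/w_fl_crop.png

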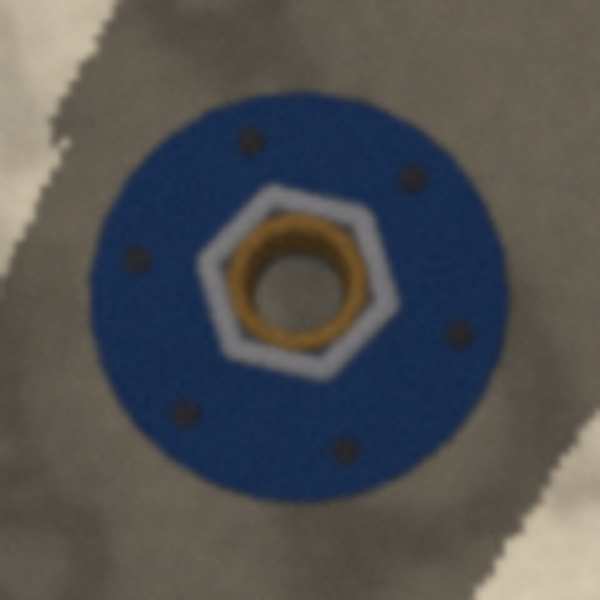

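View pics/w_fl.png

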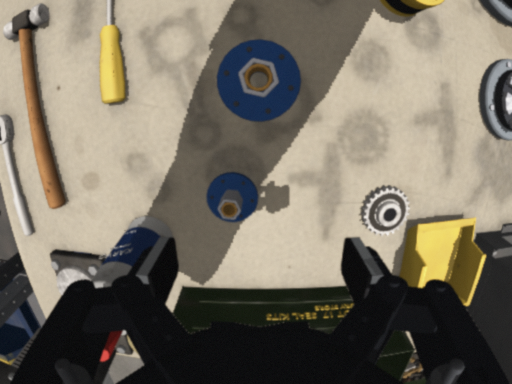

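The crop shows the flange with hexagon corners (272,187),(370,212),(398,302),(325,380),(228,355),(200,263). In the full view it is centred at about (259,78). I'll convert these points and grasp it.

```bash
python3 - <<'E'
from h import *
w=dict(np.load("w_fl.npz"));T=w["T"]
V=np.array([(272,187),(370,212),(398,302),(325,380),(228,355),(200,263)],float)
U=(V+.5)/5-.5+[199,21]
P=np.array([plane(w,u,68,T,True) for u in U])[:,:2];c=P.mean(0);d=P-c
a=np.degrees(np.arctan2(d[:,1],d[:,0]))
print("hex c",c,"radius",np.hypot(*d.T),"corner mod60",np.mod(a,60))
hsv=cv2.cvtColor(w["img"],cv2.COLOR_RGB2HSV);m=cv2.inRange(hsv,(100,130,40),(125,255,255))
n,l=cv2.connectedComponents(m);k=l[55,259]
m=(l==k).astype(np.uint8);cn,_=cv2.findContours(m,cv2.RETR_EXTERNAL,cv2.CHAIN_APPROX_NONE)
p=max(cn,key=len)[:,0,:].astype(float)
W=np.array([plane(w,u,18,T,True) for u in p])[:,:2].astype(np.float32)
print("disc",cv2.fitEllipse(W),cv2.minEnclosingCircle(W))
E
```

```text
hex c [ 504.64200926 -162.63186233] radius [17.66941068 17.63901654 17.53607937 17.83091579 17.73902997 17.50878052] corner mod60 [15.25102773 15.79955561 19.14379154 14.87248452 16.02989187 18.09935884]
disc ((504.6177978515625, -162.7574462890625), (84.09153747558594, 84.42230224609375), 111.6801986694336) ((504.59027099609375, -162.7329559326172), 42.76813888549805)
```

```bash
python3 - <<'E'
from plant import bot
from h import *
from scipy.optimize import least_squares
s=dict(np.load("scene0.npz"));w=dict(np.load("w_stand.npz"))
for z in (0,120,160,200,240): print(z,project(s,[312,188,z]),project(w,[312,188,z],w["T"],True))
D=[]
for p in ([495,188,135],[495,188,250],[600,100,200],[450,-100,150]):
  for t in (0,.3,-.3):
    q0=quat(1.2);Rm=R.from_quat([q0[1],q0[2],q0[3],q0[0]])*R.from_euler('x',t)
    qq=Rm.as_quat();j=bot.ik(p,np.r_[qq[3],qq[:3]])
    if j is not None: D.append((p,Rm.as_matrix()[:,2],j))
def f(x):
    h,L1,L2,Lt=x;e=[]
    for p,zt,j in D:
        wz=p[2]-Lt*zt[2]  # approx: wrist along tool axis
        e.append(h+L1*np.cos(j[1])-L2*np.sin(j[1]-j[2])-wz)
    return e
r=least_squares(f,[400,450,450,250]);print(r.x,np.abs(r.fun).max(),len(D))
print(bot.ik([495,188,135],quat(np.radians(131.3))))
E
```

```text
0 [284.03131419 164.39808748] [259.22318887 236.07657938]
120 [285.19152939 138.42727124] [259.09139454 296.86079851]
160 [285.61031437 129.05298658] [259.02306582 327.91787476]
200 [286.04681742 119.28209186] [258.93582157 367.11643969]
240 [286.50218729 109.08887328] [258.82506073 416.1280238 ]
[219.80580006 344.41391667 561.35184112 253.47659191] 0.9127442971586675 12
[ 0.11569857 -0.07089829 -0.38750855  1.25418607  0.         -0.60512241]
```

```bash
python3 - <<'E'
from plant import bot
from h import *
yaw=np.radians(106.5);f=(504.6,-162.7);q=quat(yaw)
bot.goto([*f,200],q)
bot.move_straight([*f,101],v=120)
F0=bot.get_contact_force();print(bot.get_clock(),F0,bot.get_ee_pos())
bot.move_gripper(0.0,force=60);bot.hold(.2)
print(bot.get_width(),bot.get_contact_force(),bot.get_ft_torque())
bot.move_straight([*f,230],v=150);bot.hold(.2)
print(bot.get_width(),bot.get_contact_force(),bot.get_ft_torque(),bot.get_ee_pos(),bot.get_clock())
c=bot.read_camera("wrist");cv2.imwrite("pics/w_g.png",c["img"][:,:,::-1])
c=bot.read_camera("scene");cv2.imwrite("pics/s_g.png",cv2.resize(c["img"][80:290,120:330,::-1],None,fx=2.8,fy=2.8))
E
```

```text
8.1167 [-0.1097515   0.66175626  0.57863928] [ 505.16358436 -162.97859114  101.89174694]
0.3707221834800272 [-0.71029077  0.08721613  5.68944601] [-0.0030637   0.03808721  0.00508566]
0.3635310862381797 [-0.82995238 -0.59780548 -1.92214433] [0.06043274 0.0110052  0.02996683] [ 504.23435737 -162.50083559  229.0255111 ] 10.0667
```

View pics/w_g.png

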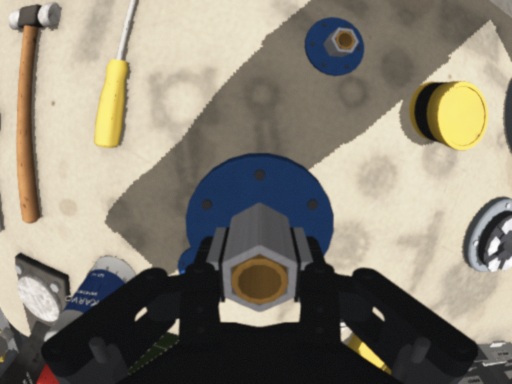

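View pics/s_g.png

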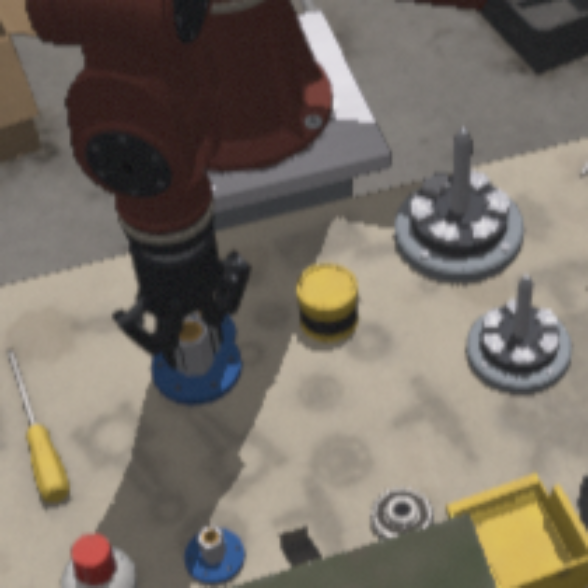

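Firmly gripped: the jaw width is 0.364, the flange hangs level and weighs about 2 N. I'll check where the bore sits in the grip, then move over the rod.

```bash
python3 - <<'E'
from plant import bot
from h import *
im=cv2.imread("pics/w_g.png")[:,:,::-1]
w=dict(np.load("w_fl.npz"));c={"mtx":w["mtx"]}
M=w["mount"]
for P in ([0,0,33],[0,0,36],[44,0,83],[44,0,86]): print(P,project(c,P,M,True))
hsv=cv2.cvtColor(np.ascontiguousarray(im),cv2.COLOR_RGB2HSV)
m=cv2.inRange(hsv,(8,100,40),(24,255,255));n,l,st,ce=cv2.connectedComponentsWithStats(m)
for i in range(1,n):
    if st[i,4]>200 and abs(ce[i][0]-260)<40: print(st[i],ce[i])
cv2.imwrite("pics/w_gc.png",cv2.resize(im[140:330,170:350,::-1],None,fx=3,fy=3,interpolation=cv2.INTER_CUBIC))
q=quat(np.radians(111));
bot.move_straight([504.6,-162.7,280],v=150)
bot.goto([495.2,188,285],q);bot.hold(.3)
print(bot.get_clock(),bot.get_ee_pos(),bot.get_contact_force(),bot.get_ft_torque(),bot.get_width())
t=bot.read_camera("wrist");cv2.imwrite("pics/w_over.png",t["img"][:,:,::-1])
t=bot.read_camera("scene");cv2.imwrite("pics/s_over.png",cv2.resize(t["img"][100:250,220:400,::-1],None,fx=4,fy=4))
E
```

```text
[0, 0, 33] [259.61642912 283.01009617]
[0, 0, 36] [259.60274299 278.97731469]
[44, 0, 83] [259.49870805 156.09117604]
[44, 0, 86] [259.48898608 154.93039632]
[ 232  255   56   49 2080] [259.16778846 279.78028846]
12.2667 [495.45150551 187.36821359 284.98426624] [-0.41825601 -0.59381638 -1.20601954] [-0.07306405 -0.01731156  0.03112605] 0.362080371145773
```

View pics/w_gc.png

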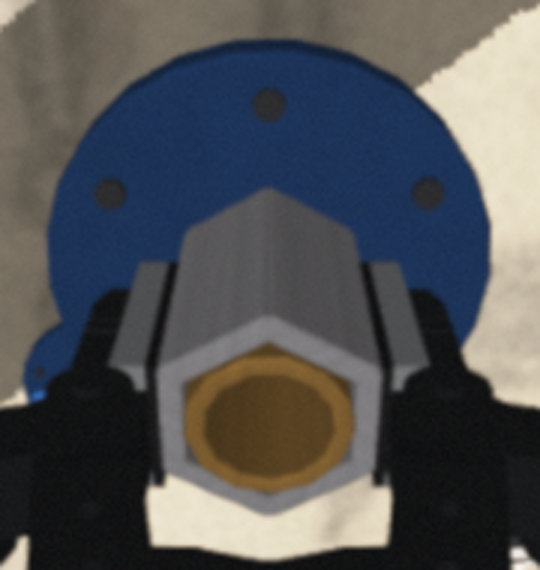

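View pics/w_over.png

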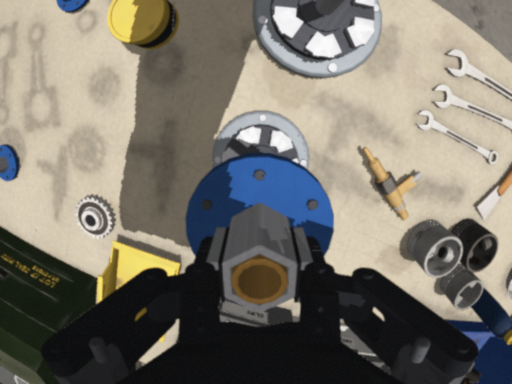

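View pics/s_over.png

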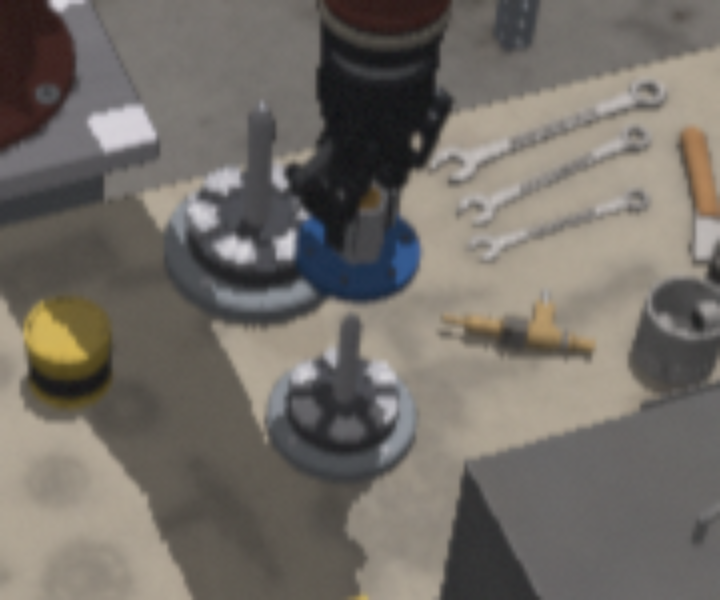

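The in-hand view matches the prediction: the bore is at (259,280), within about 1 mm. The flange hangs above the small stand. I'll lower it with guarded moves, watching the lateral force.

```bash
python3 - <<'E'
from plant import bot
from h import *
xy=np.array([495.9,188.3])
bot.move_straight([*xy,245],v=100);bot.hold(.3)
F0=bot.get_contact_force();M0=bot.get_ft_torque();np.savez("base.npz",F0=F0,M0=M0)
for z in (228,222,216,208,200):
    hit=bot.move_straight([*xy,z],v=40,f_stop=6);bot.hold(.1)
    F=bot.get_contact_force()-F0;p=bot.get_ee_pos()
    print(z,hit,np.round(F,2),np.round(bot.get_ft_torque()-M0,3),np.round(p,2),bot.get_clock())
    if hit: break
c=bot.read_camera("wrist");cv2.imwrite("pics/w_in.png",c["img"][:,:,::-1])
c=bot.read_camera("scene");cv2.imwrite("pics/s_in.png",cv2.resize(c["img"][100:250,220:400,::-1],None,fx=4,fy=4))
E
```

```text
228 False [-1.11 -0.59  0.77] [-0.074 -0.019 -0.043] [496.   188.33 228.24] 13.8917
222 False [-0.83 -0.45  1.11] [-0.14   0.025 -0.068] [495.86 188.3  221.97] 14.2917
216 False [-1.39 -0.72  2.07] [-0.052 -0.014 -0.076] [495.86 188.3  215.95] 14.6917
208 False [-0.91 -0.15  1.26] [-0.056  0.038 -0.129] [495.88 188.29 207.99] 15.1417
200 False [-0.22 -0.27  2.23] [-0.047  0.032 -0.035] [495.89 188.29 200.  ] 15.5917
```

View pics/w_in.png

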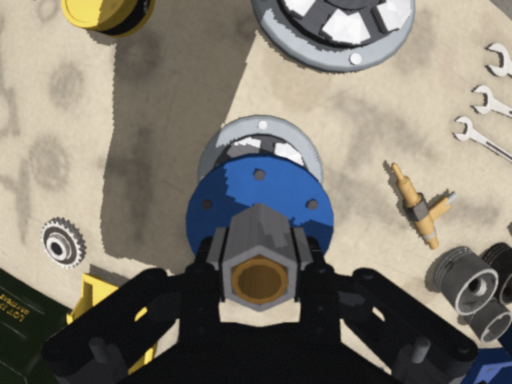

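View pics/s_in.png

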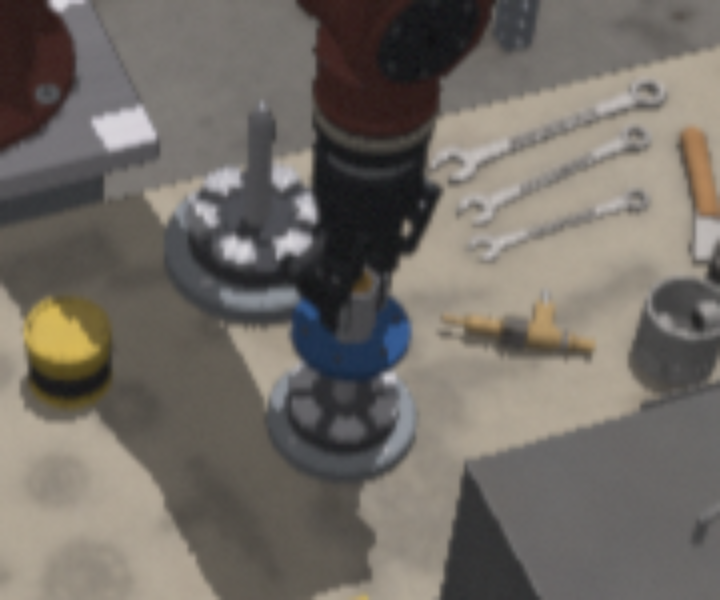

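The rod is inside the bore with almost no side force. I'll continue down to the teeth with force stops.

```bash
python3 - <<'E'
from plant import bot
from h import *
b=np.load("base.npz");F0,M0=b["F0"],b["M0"];xy=np.array([495.9,188.3])
for z in (170,148):
    hit=bot.move_straight([*xy,z],v=50,f_stop=7);bot.hold(.1)
    print(z,hit,np.round(bot.get_contact_force()-F0,2),np.round(bot.get_ft_torque()-M0,3),np.round(bot.get_ee_pos(),2))
    if hit: break
if not hit:
    hit=bot.move_straight([*xy,136],v=12,f_stop=7);bot.hold(.2)
    print(hit,np.round(bot.get_contact_force()-F0,2),np.round(bot.get_ft_torque()-M0,3),np.round(bot.get_ee_pos(),2))
print(bot.get_clock(),bot.get_width())
E
```

```text
170 False [-1.58  0.1   1.12] [-0.014  0.023 -0.117] [496.16 188.34 170.44]
148 False [-0.6   0.5   1.24] [ 0.008 -0.027 -0.076] [496.1  188.31 148.31]
True [-2.24 -0.47  9.54] [-0.083  0.393 -0.006] [495.93 188.34 141.08]
18.0917 0.36839899524484376
```

It touched at TCP z = 141.1, as expected for dogs on the teeth. Now I'll turn it in small steps under light pressure and watch the force.

```bash
python3 - <<'E'
from plant import bot
from h import *
b=np.load("base.npz");F0,M0=b["F0"],b["M0"];xy=np.array([495.9,188.3])
z=141.0;yaw=111.
while yaw<136:
    yaw+=3 if yaw<123 else 1.5
    bot.move_straight([*xy,z],v=30,ori=quat(np.radians(yaw)));bot.hold(.08)
    F=np.mean([bot.get_contact_force() for _ in range(5)],0)-F0
    M=bot.get_ft_torque()-M0
    print(yaw,round(z,2),np.round(F,1),np.round(M,2),np.round(bot.get_ee_pos()[2],2),round(bot.get_clock(),2))
    if F[2]<4: break
    if F[2]>16: z+=.3
    elif F[2]<8: z-=.3
E
```

```text
114.0 141.0 [-0.9  0.3  7.1] [-0.07 -0.06  0.03] 141.43 18.43
117.0 140.7 [-1.2 -0.3  7.9] [-0.04  0.08  0.01] 141.3 18.76
120.0 140.4 [-1.3 -0.4  9.6] [-0.07  0.07  0.1 ] 141.11 19.09
123.0 140.4 [-1.2 -0.2  9.2] [-0.07  0.05  0.04] 141.13 19.43
124.5 140.4 [-1.7  0.5  9.6] [ 0.04  0.08 -0.09] 141.13 19.76
126.0 140.4 [-0.8  0.   8.7] [ 0.03 -0.01 -0.13] 141.09 20.09
127.5 140.4 [-0.6 -1.2  8.9] [ 0.18 -0.16  0.03] 140.9 20.43
129.0 140.4 [0.6 0.1 7.4] [ 0.36 -0.51 -0.13] 140.61 20.76
130.5 140.1 [-1.5  0.3  1.4] [-0.02  0.01 -0.03] 139.12 21.09
```

The force dropped to 1.4 N at 130.5°, so the dogs are over the slots, as the camera predicted at 131.3°. I'll centre there and lower gently to home.

```bash
python3 - <<'E'
from plant import bot
from h import *
b=np.load("base.npz");F0,M0=b["F0"],b["M0"];xy=np.array([495.9,188.3])
q=quat(np.radians(131.3))
bot.move_straight([*xy,139.2],v=30,ori=q);bot.hold(.1)
hit=bot.move_straight([*xy,131.5],v=10,f_stop=7);bot.hold(.25)
F=np.mean([bot.get_contact_force() for _ in range(5)],0)-F0
print(hit,np.round(F,1),np.round(bot.get_ft_torque()-M0,2),np.round(bot.get_ee_pos(),2),bot.get_clock(),bot.get_width())
E
```

```text
True [-2.8 -0.5  9.4] [-0.09  0.38 -0.07] [495.96 188.33 135.14] 22.2083 0.37097592638022164
```

It stopped at z = 135.14 with 9.4 N. That is 5.94 mm below the tooth contact at the same force, so the flange is home. Releasing and retreating.

```bash
python3 - <<'E'
from plant import bot
from h import *
b=np.load("base.npz");F0,M0=b["F0"],b["M0"];xy=np.array([495.9,188.3])
bot.move_straight([*xy,135.3],v=10);bot.hold(.1)
print(np.round(bot.get_contact_force()-F0,1))
bot.move_gripper(1.0);bot.hold(.3)
print(np.round(bot.get_contact_force(),1),bot.get_width())
bot.move_straight([*xy,260],v=80,f_stop=8)
print(bot.get_ee_pos(),bot.get_clock(),bot.get_contact_force())
tx=np.array([-1,0.])
bot.goto([495+90,188,270],quat(np.radians(90)));bot.hold(.3)
P,Q=bot.get_ee_pos(),bot.get_orientation()
w=bot.read_camera("wrist");T=toolT(P,Q)@w["mount"];np.savez("w_end.npz",T=T,**w)
cv2.imwrite("pics/w_end.png",w["img"][:,:,::-1])
c=bot.read_camera("scene");cv2.imwrite("pics/s_end.png",cv2.resize(c["img"][100:250,220:400,::-1],None,fx=4,fy=4))
print(bot.get_clock())
hsv=cv2.cvtColor(w["img"],cv2.COLOR_RGB2HSV);m=cv2.inRange(hsv,(100,130,40),(125,255,255))
n,l,st,ce=cv2.connectedComponentsWithStats(m);print(st[st[:,4]>300])
print(project(w,[495.2,188,52],T,True))
E
```

```text
[-0.4 -0.3  5.6]
[-0.4 -0.1  0.6] 1.0050464332617197
[495.711637   188.26922912 259.46533178] 25.175 [-0.10520207 -0.50102556  0.28560166]
26.2833
[[     0      0    512    384 191031]
 [    16      0     30     31    461]
 [   215     39     89     87   4454]
 [     4    182     25     35    458]]
[259.2207856   80.61655422]
```

View pics/w_end.png

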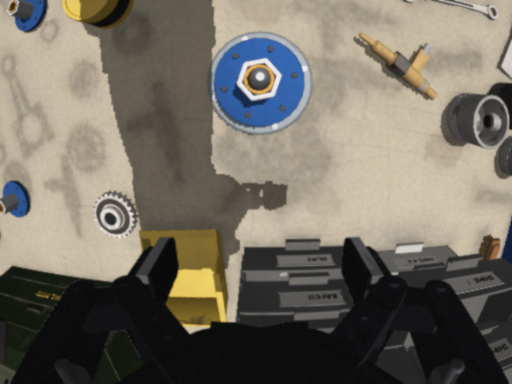

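View pics/s_end.png

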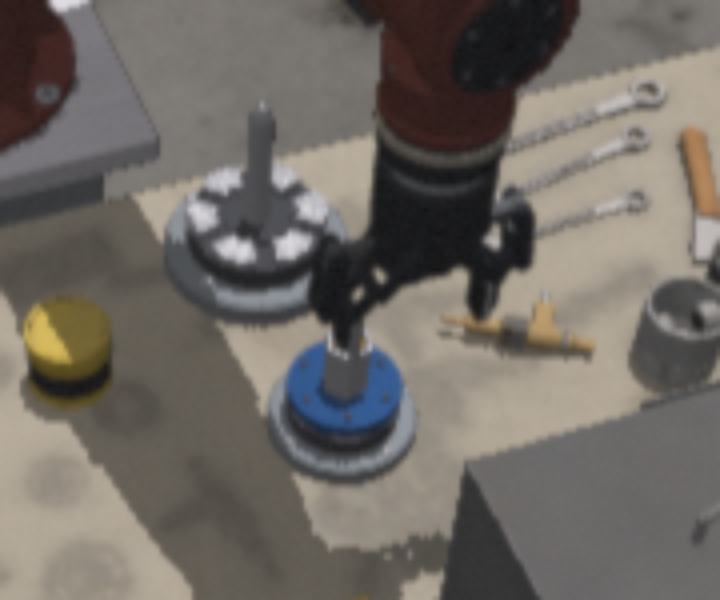

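The wrist view shows the flange at (259,82) with the rod through the bore. The scene view shows the disc level and flush on the ring, and the nearby parts look undisturbed. Handing in.

```bash
python3 -c "
from plant import bot
print(bot.get_contact_force(),bot.get_clock()); bot.finish_job()"
```

```text
[-0.53215072  0.23041367  0.48981699] 26.2833
the job is handed in; nothing more can be done
```

The largest blue flange is home on the smaller stand, released, and the job is handed in at 26.3 s of the 61 s allowed. I gripped it by the neck and lowered it over the rod. It touched the teeth at TCP z = 141.1 mm with about 9.5 N. I then turned it about 20° under 7–10 N until the dogs fell in at about 131°, where the camera had put the slots.

- **Seating:** at the same force it stopped at z = 135.1 mm, 5.9 mm lower against the 6 mm expected when home. The force readings I took while it was on the stand never exceeded 10 N.
- **After release:** the pictures show the disc level and flush on the ring, with the rod standing out of the neck. The gripper is clear and the force is near zero.
- **Bystanders:** those in the last pictures look unmoved, judged by eye only; I did not re-measure them.
- **Disagreement:** the flange's image centre was about 1 px (1 mm) from the prediction, within calibration error. No check failed.

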